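Seat the valve and zero its slip dial

ROBOT

A 6-joint arm with a two-finger parallel gripper is mounted at the origin on a cart in front of the work surface, level with it; the furniture and walls round the work are solid. World frame = base frame: x ahead of the robot, y to its left, z up, the work surface at z = 0. Lengths are in m, angles in rad, forces in N, time in s.
With the tool pointing down it reaches from about 0.25 to 0.775 m from the base axis. Payload 4 kg.
Tool frame: the origin (TCP) lies at the very end of the fingers, on their centre line; the grasp point (between the pads) lies 19 mm behind it (arm.grip_point_offset is the distance from the TCP to the grasp point, in m); z points along the fingers, y is the line along which they close (so a half turn about z gives the same grasp; the last joint's range is limited). The gripper opens to 94 mm and grips with 3 to 60 N. Pads are 16 mm wide; open, the fingers measure 119 mm over their backs; the gripper's body (75 mm by 177 mm) begins 78 mm behind the grasp point.
Start: joints at [-1.409, 0.087, 1.371, -0, 1.684, -0.103], TCP at [0.144, -0.531, 0.206] pointing down, gripper open.
Joint ranges: [-3.1, 3.1], [-0.76, 2.03], [0.27, 2.55], [-1.08, 4.22], [0.17, 2.65], [-2.57, 2.57]. Speed limits (rad/s): [2.79, 2.79, 3.14, 3.14, 3.14, 3.14].

INTERFACE

Orientations are given as a rotation vector (axis times angle).
In Python, from plant import arm, optics, job gives the robot as it stands.
- The arm moves only by the tool drive_tool, never from a script. Its argument "series" is a list of rows, each a list of 3 entries, a list of its own where there are three numbers: the opening, from 0 (shut) to 1 (fully open), then the shift along the tool's x, y, z in mm, then the turn, a rotation vector about the tool's x, y, z in degrees. In form: [[fingers, [tx, ty, tz], [rx, ry, rz]], ...]. A call has 1 to 12 rows; each row is the pose to reach, as a shift and turn from the pose commanded when the call began, along the tool's axes at that moment; what a row does not reach only later rows make up. A row lasts 1/8 s, in which the tool goes at most 62.5 mm and 10.7 degrees, less where a joint would pass 70% of its speed; a pose out of reach is approached as far as the arm can. A call with a gripper value outside its range is refused whole. The fingers move at their own pace and stop on an object; the grip force is fixed at half the most. Time passes only in rows, so rows that repeat a pose let the fingers close. It gives the time, the measured TCP pose, the force, the opening and the grip force at its end, in the units of the state.
- arm.get_state(): the state, without advancing time (a new reading comes with each control period).
- optics.grab_frame(name): name is "side" or "top"; returns a dict with "color" (420x560x3 uint8, blue, green, red), "K" (3x3 intrinsics, pixels), "dist_coeffs" ([k1, k2, p1, p2, k3] as OpenCV has them; the pictures are not rectified), "rvec" (rotation vector, rad) and "tvec" (3), from world to camera coordinates, as OpenCV has them. Camera axes: x right, y down, z forward; pixel columns grow to the right and rows downward; lengths in m; the calibration is good to about 2 mm. A picture is of the moment at which its call begins. There is no depth.
- job.close_job(): hands the job in; it is judged then, once.
The state is a dict: "t": time; "joints": joint angles; "joint_velocities": joint speeds; "effort": joint torques, N m; "eef_pos": TCP position; "ee_rot": TCP orientation; "force": force on the tool from outside, world axes, zero at the start; "ft_torque": the same for the moment, N m; "opening": finger opening in m; "gripper_force": force on a finger pad.
Only numpy, scipy, OpenCV 4.12 (cv2) and the standard library are available. Lean on these libraries where they do the work, as an engineer would, in place of code of your own. Each camera call takes 0.05 s, during which the arm holds its last target. There are 200 camera calls.

TASK

Zero the suction-table valve: with closed fingers, without gripping, push the black knob of the blue handwheel round clockwise (seen from above) until the valve seats, and hold a firm push of about 10 N there for half a second, never pushing with more than 20 N on the wheel or dial. Then, leaving the wheel seated, push the upright metal post of the black dial until the dial's yellow zero line stands under the red pointer on the far side of the wheel. Leave the loupe, the tin and the vial where they stand.

Things in the scene. Friction and masses are not known exactly. Their poses are not given: they have to be found in the camera images.
- wheel_axis (a point): point on the vertical axis of handwheel and dial, 64 mm above the table, level with the top of the wheel's rim. Fixed to the valve block: a grey foot plate 160 x 160 mm, 12 mm thick, bolted to the table, with a brass body on it. Wheel and dial turn about this axis; its x axis points to the block's back, away from the robot give or take 0.25 rad
- wheel: the handwheel; origin on its axis 30 mm above the table, x axis level toward its pointer. Closes clockwise seen from above, to a firm seat (washer, yields under 1 mm at the knob). Where it seats is neither marked nor measured and differs between valves: 0.7 to 1.4 rad from the start; seated, the pointer is within 0.35 rad of wheel_axis's x axis. Stays where left (friction, about 2 N at the knob)
- knob (a point): middle of the black upright knob on the wheel's rim: diameter 16 mm, from 64 to 98 mm above the table, this point 81 mm above the table and on its middle line, 52 mm from the wheel axis, opposite the pointer. Blue round rim of 12 mm bar, 104 mm in diameter on its centre line, top at 64 mm, three spokes. Approach the seat slowly (about 20 mm/s): run into it fast, the wheel jars
- pointer_tip (a point): tip of the slender red pointer fixed to the wheel's rim, a 4 mm bar that slopes down and out to just above the dial's face; this tip is 77 mm from the axis, 44 mm above the table
- dial (a joint): turn of the dial, rad, growing anticlockwise seen from above; stays where it is left (friction, about 1.3 N at the post); range -1.7 to 1.7; turns freely of the wheel
- zero_line (a point): outer part of the yellow zero line (18 x 5 mm, radial) on the face of the black dial, 76 mm from the axis, 40 mm above the table. The dial is a disc of 84 mm radius, 9 mm thick, below the wheel, with small white graduations
- dial_post (a point): upright bare metal post on an ear of the dial, diameter 12 mm, from 39 to 81 mm above the table; this point is on its middle line 71 mm above the table, 92 mm from the axis, 2.2 rad anticlockwise of the zero line
- loupe: black stand loupe, 42 mm across, 34 mm high, loose beside the valve; origin at the middle of its underside
- strip_tin: round green tin, 64 mm across, 23 mm high, loose beside the valve; origin at the middle of its underside
- vial: small glass vial with black cap, 21 mm across, 51 mm high, loose; origin at the middle of its underside

How it is judged:
On the way, in this order (a step that is already met when the one before it is completed fails the run):
1. the wheel stands at its seat (the seat lug hidden in the brass body, 40 mm from the axis, meets its stop) and is held there with a push of more than 6 N (distance between wheel_c0 and stem_c0 below 0.002 m and contact force between the fingers and wheel above 6 N), for 0.3 s.
2. with the wheel still seated, the zero line is under the pointer (distance between wheel_c0 and stem_c0 below 0.002 m and horizontal distance between pointer_tip and zero_line below 0.004 m), for 0.2 s.
At the end, for the whole second after the job is handed in: The wheel is still seated (within 0.05 rad, the lug within 2 mm of its stop), the pointer tip is within 4 mm of the middle of the zero line seen from above, and the dial is at rest (all of step 2 and velocity of joint dial between -0.02 and 0.02 rad/s); the robot touches nothing.
It fails at once if the fingers press on the wheel with more than 20 N (contact force between the fingers and wheel above 20 N).
It fails at once if the fingers press on the dial with more than 20 N (contact force between the fingers and dial above 20 N).
It fails at once if the loupe, the tin or the vial is shifted by more than 15 mm (distance of any of loupe, strip_tin, vial from where it was at the start of the episode above 0.015 m).
It also fails if it takes over 61 s, if anything falls off the work surface, if the arm or the gripper's body presses on something with over 40 N, if the wrist force passes 120 N, or if a joint passes its speed limit or range.

## Working session

There is one attempt and no reset: what is moved stays moved. The work goes in short steps, Python scripts to look and compute and a tool call to move; the robot and the scene stay as the last step left them, time stands still between calls to the robot, and variables do not carry over. Pictures are saved under pics/ and viewed, at most 10 in all, crops included, and the job is handed in when it is done.

Besides the shell and the picture viewer there is one more tool, called after "Emit:" as name(argument=value, ...) on one line, values as JSON. drive_tool: Moves the arm, as the interface text tells. Its arguments: {"type":"object","properties":{"series":{"type":"array"}},"required":["series"]}

```bash
ls; mkdir -p pics; cat > h.py <<'E'
import numpy as np, cv2
from plant import arm, optics, job
def ray(f,px,z):
    K=f["K"];d=np.array(f["dist_coeffs"]);R,_=cv2.Rodrigues(np.array(f["rvec"]));t=np.array(f["tvec"]).ravel()
    u=cv2.undistortPoints(np.array(px,float).reshape(-1,1,2),np.array(K),d).reshape(-1,2)
    c=-R.T@t; D=np.c_[u,np.ones(len(u))]@R
    return c+D*((z-c[2])/D[:,2])[:,None]
def proj(f,P):
    return cv2.projectPoints(np.array(P,float).reshape(-1,3),np.array(f["rvec"]),np.array(f["tvec"]),np.array(f["K"]),np.array(f["dist_coeffs"]))[0].reshape(-1,2)
E
python3 - <<'E'
from h import *
for n in("top","side"):
    f=optics.grab_frame(n); cv2.imwrite(f"pics/{n}0.png",f["color"])
    R=cv2.Rodrigues(np.array(f["rvec"]))[0];print(n,-R.T@np.array(f["tvec"]).ravel(),R[2])
print(arm.get_state())
E
```

```text
pics
top [0.51869541 0.04864852 0.91082832] [ 0.08391411  0.00758251 -0.99644414]
side [ 0.24995594 -0.6474405   0.45932577] [ 0.39543591  0.80941476 -0.43414074]
{'t': 0.1, 'joints': array([-1.40910053e+00,  8.78956097e-02,  1.37209822e+00, -1.83033363e-05,
        1.68359429e+00, -1.03134589e-01]), 'joint_velocities': array([ 0.00011488, -0.00213645, -0.00376559, -0.00050656, -0.0003211 ,
       -0.00163605]), 'effort': array([ 2.03300769e-03, -3.41252840e+01, -3.03300834e+01,  7.20197009e-02,
        3.04408895e-02, -9.76221872e-05]), 'eef_pos': array([ 0.14385123, -0.53034377,  0.20441577]), 'ee_rot': array([-3.11211466e+00, -4.14513546e-01,  1.20249078e-04]), 'force': array([ 0.28593146, -0.51686227,  0.00723108]), 'ft_torque': array([-0.01342374, -0.02024638,  0.058686  ]), 'gripper_force': 0.0, 'opening': 0.09387928682866219}
```

View pics/top0.png

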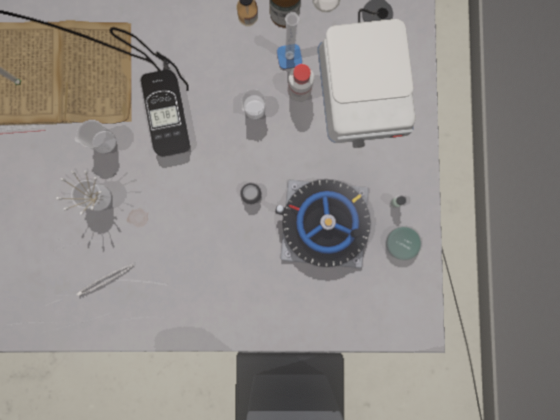

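View pics/side0.png

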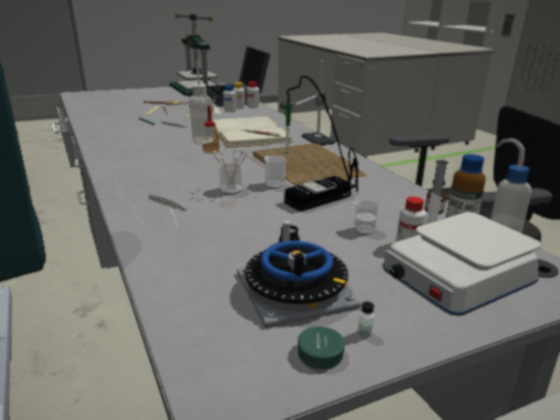

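The top view shows the wheel centred at about (328,222). The pointer is at (294,207), the post at (280,209) and the zero line at (357,198). The knob is dark, near (362,237). The vial and tin are to the right, near (400,202) and (404,243), and the loupe is at (251,193).

```bash
cat > m.py <<'E'
from h import *
def masks(f):
    hsv=cv2.cvtColor(f["color"],cv2.COLOR_BGR2HSV)
    return {"blue":cv2.inRange(hsv,(108,120,60),(122,255,255)),
     "red":cv2.inRange(hsv,(0,120,70),(9,255,255))|cv2.inRange(hsv,(170,120,70),(180,255,255)),
     "yel":cv2.inRange(hsv,(18,120,90),(34,255,255))}
def pts(m,box):
    x0,y0,x1,y1=box; k=np.argwhere(m[y0:y1,x0:x1]>0)[:,::-1]+[x0,y0]
    return k.astype(float)
E
python3 - <<'E'
from m import *
from scipy.spatial.transform import Rotation as Ro
f=optics.grab_frame("top"); M=masks(f); box=(270,165,385,280)
b=pts(M["blue"],box); hull=cv2.convexHull(b.astype(np.float32))
P=ray(f,hull.reshape(-1,2),0.058)
c,r=cv2.minEnclosingCircle(P[:,:2].astype(np.float32)); print("axis",c,r)
(ex,ey),a,_=cv2.fitEllipse(hull); print("ell",ray(f,[[ex,ey]],0.058),a)
c=ray(f,[[ex,ey]],0.058)[0]
for n,z in(("red",.05),("yel",.040)):
    p=pts(M[n],box); P=ray(f,p,z)-c; m=P[:,:2].mean(0)
    rr=np.hypot(P[:,0],P[:,1]);print(n,len(p),p.mean(0),np.arctan2(m[1],m[0]),rr.min(),rr.max())
p=ray(f,[[280,209]],.081)-c;print("post",p,np.hypot(*p[0,:2]),np.arctan2(p[0,1],p[0,0]))
print(Ro.from_rotvec(arm.get_state()["ee_rot"]).as_matrix().round(3))
for n,px in(("vial",(400,202)),("tin",(404,243)),("loupe",(251,193))): print(n,ray(f,[px],.03)[0])
im=cv2.resize(f["color"][165:280,240:430],None,fx=4,fy=4,interpolation=cv2.INTER_CUBIC)
cv2.imwrite("pics/crop0.png",cv2.convertScaleAbs(im,alpha=1.8))
E
```

```text
axis (0.5661566853523254, -0.0465102419257164) 0.05705998092889786
ell [[ 0.565619   -0.04612926  0.058     ]] (58.38222885131836, 61.43866729736328)
red 26 [293.57692308 206.92307692] 1.1204217315384668 0.05772416457182509 0.07620334671249616
yel 30 [338.13333333 213.06666667] -0.9320644489035206 0.0015369647316563215 0.08210185105473647
post [[0.02262296 0.08605738 0.023     ]] 0.08898129841425785 1.313730413503704
[[ 0.965  0.262 -0.   ]
 [ 0.262 -0.965  0.002]
 [ 0.    -0.002 -1.   ]]
vial [ 0.60581474 -0.19064729  0.03      ]
tin [ 0.52743304 -0.19634599  0.03      ]
loupe [0.62352406 0.0952679  0.03      ]
```

View pics/crop0.png

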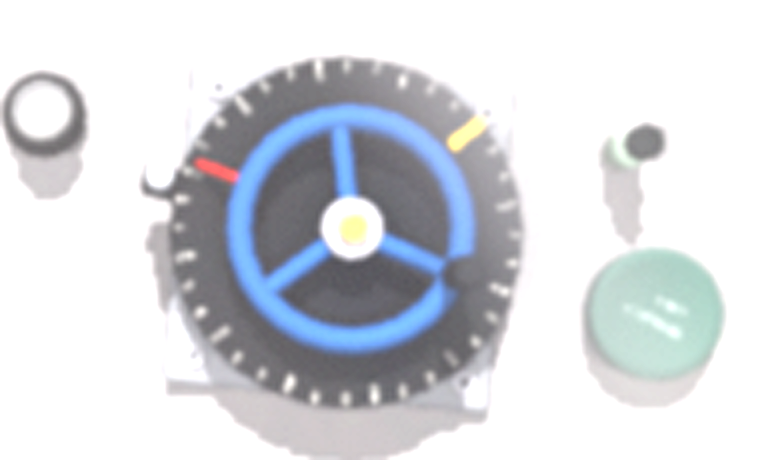

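Emit:
drive_tool(series=[[0,[20,-12,0],[0,0,-8]],[0,[60,-35,0],[0,0,-18]],[0,[110,-64,0],[0,0,-28]],[0,[165,-96,0],[0,0,-38]],[0,[220,-128,0],[0,0,-48]],[0,[275,-160,0],[0,0,-58]],[0,[330,-192,0],[0,0,-68]],[0,[385,-224,0],[0,0,-78]],[0,[440,-256,0],[0,0,-88]],[0,[485,-283,0],[0,0,-98]],[0,[510,-297,0],[0,0,-108]],[0,[518,-302,0],[0,0,-118]]])

```text
t: 1.65
eef_pos: [0.5657, -0.1018, 0.2045]
ee_rot: [-1.235, -2.887, 0.0]
force: [0.6, -0.2, 0.9]
opening: 0.0004
gripper_force: 0.0
```

Emit:
drive_tool(series=[[0,[0,0,0],[0,0,-10]],[0,[0,0,0],[0,0,-18]],[0,[0,0,0],[0,0,-21]],[0,[0,0,0],[0,0,-21]]])

```text
t: 2.15
eef_pos: [0.5646, -0.1037, 0.205]
ee_rot: [-0.703, -3.061, 0.0]
force: [0.3, 0.4, 0.9]
opening: 0.0003
gripper_force: 0.0
```

Emit:
drive_tool(series=[[0,[0,0,20],[0,0,0]],[0,[0,0,55],[0,0,0]],[0,[0,0,85],[0,0,0]],[0,[0,0,98],[0,0,0]],[0,[0,0,100],[0,0,0]],[0,[0,0,100],[0,0,0]]])

```text
t: 2.9
eef_pos: [0.5656, -0.1041, 0.1068]
ee_rot: [0.702, 3.06, -0.0]
force: [-0.8, -0.4, 0.2]
opening: 0.0
gripper_force: 0.0
```

```bash
python3 - <<'E'
from m import *
s=arm.get_state();print(s["eef_pos"],s["force"],s["joints"].round(2))
f=optics.grab_frame("side")
x,y=proj(f,[[.5434,-.0933,.081]])[0].astype(int);print(x,y)
print(proj(f,[[.5434,-.0933,.098],[.5434,-.0933,.064],s["eef_pos"]]))
im=cv2.resize(f["color"][180:330,220:400],None,fx=4,fy=4,interpolation=cv2.INTER_CUBIC)
cv2.imwrite("pics/s1.png",cv2.convertScaleAbs(im,alpha=1.6))
E
```

```text
[ 0.56563374 -0.10407022  0.10677208] [-0.76627293 -0.35333405  0.16401526] [-0.28  0.18  1.46 -0.    1.5  -1.4 ]
295 263
[[296.03957869 253.99210228]
 [295.37674903 273.59963888]
 [313.0248317  249.12049057]]
```

View pics/s1.png

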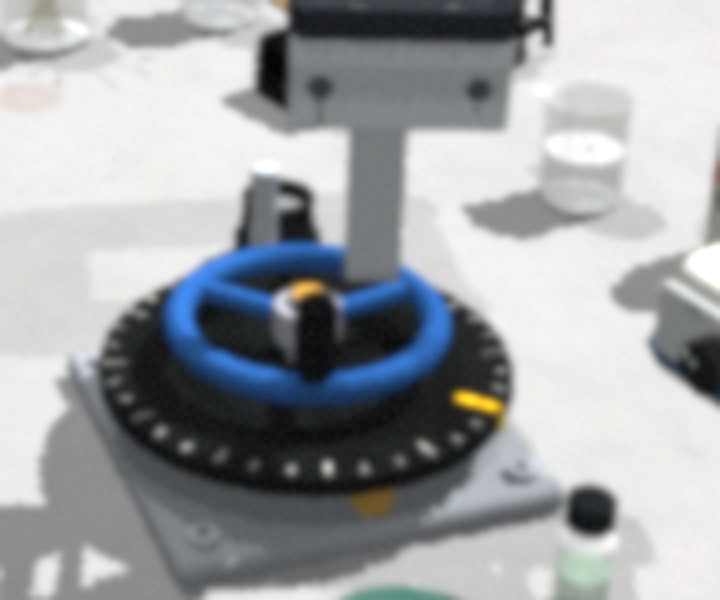

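The side view shows the knob at crop (316,335), which is px (299,264), about 3 px right of my estimate. The fingertip is at (313,250), as predicted. I'll back off 5 mm and descend.

Emit:
drive_tool(series=[[0,[-6,0,5],[0,0,0]],[0,[-6,0,20],[0,0,0]],[0,[-6,0,30],[0,0,0]],[0,[-6,0,34],[0,0,0]],[0,[-6,0,34],[0,0,0]]])

```text
t: 3.58
eef_pos: [0.5698, -0.1063, 0.0707]
ee_rot: [-0.702, -3.061, 0.0]
force: [-0.7, 0.5, -0.0]
opening: 0.0005
gripper_force: 0.0
```

```bash
cat > w.py <<'E'
from m import *
from scipy.spatial.transform import Rotation as Ro
C=np.array([.566,-.0465])
def st():
    s=arm.get_state(); R=Ro.from_rotvec(s["ee_rot"]).as_matrix(); h=np.arctan2(R[1,0],R[0,0])
    d=s["eef_pos"][:2]-C
    print("t %.2f"%s["t"],s["eef_pos"].round(4),"h %.1f"%np.degrees(h),"r %.4f ang %.3f"%(np.hypot(*d),np.arctan2(d[1],d[0])),"Ftool",(R.T@s["force"]).round(2))
if __name__=="__main__":st()
E
python3 w.py
```

```text
t 3.58 [ 0.5698 -0.1063  0.0707] h 154.2 r 0.0599 ang -1.507 Ftool [0.8  0.14 0.02]
```

Emit:
drive_tool(series=[[0,[3,0,0],[0,0,0]],[0,[6,0,0],[0,0,0]],[0,[8,0,0],[0,0,0]],[0,[10,0,0],[0,0,0]],[0,[12,0,0],[0,0,0]],[0,[13,0,0],[0,0,0]]])

```text
t: 4.32
eef_pos: [0.5588, -0.1013, 0.0719]
ee_rot: [0.702, 3.061, -0.001]
force: [1.5, -2.4, 0.6]
opening: 0.0005
gripper_force: 1.2
```

```bash
python3 w.py; python3 - <<'E'
from numpy import *
for d in arange(0.05,1.5,.05):print("%.2f"%d,round(16-16*cos(d)+52*sin(d),1),round(52-16*sin(d)-52*cos(d),1),round(degrees(d),1))
E
```

```text
t 4.33 [ 0.5588 -0.1013  0.0719] h 154.2 r 0.0553 ang -1.702 Ftool [-2.43 -1.52 -0.64]
0.05 2.6 -0.7 2.9
0.10 5.3 -1.3 5.7
0.15 8.0 -1.8 8.6
0.20 10.6 -2.1 11.5
0.25 13.4 -2.3 14.3
0.30 16.1 -2.4 17.2
0.35 18.8 -2.3 20.1
0.40 21.5 -2.1 22.9
0.45 24.2 -1.8 25.8
0.50 26.9 -1.3 28.6
0.55 29.5 -0.7 31.5
0.60 32.2 0.0 34.4
0.65 34.7 0.9 37.2
0.70 37.3 1.9 40.1
0.75 39.7 3.0 43.0
0.80 42.2 4.3 45.8
0.85 44.5 5.7 48.7
0.90 46.8 7.1 51.6
0.95 49.0 8.7 54.4
1.00 51.1 10.4 57.3
1.05 53.1 12.2 60.2
1.10 55.1 14.2 63.0
1.15 56.9 16.2 65.9
1.20 58.7 18.2 68.8
1.25 60.3 20.4 71.6
1.30 61.8 22.7 74.5
1.35 63.2 25.0 77.3
1.40 64.5 27.4 80.2
1.45 65.7 29.9 83.1
```

Emit:
drive_tool(series=[[0,[2.6,-0.7,0],[0,0,2.9]],[0,[5.3,-1.3,0],[0,0,5.7]],[0,[8.0,-1.8,0],[0,0,8.6]],[0,[10.6,-2.1,0],[0,0,11.5]],[0,[13.4,-2.3,0],[0,0,14.3]],[0,[16.1,-2.4,0],[0,0,17.2]],[0,[18.8,-2.3,0],[0,0,20.1]],[0,[21.5,-2.1,0],[0,0,22.9]],[0,[24.2,-1.8,0],[0,0,25.8]],[0,[26.9,-1.3,0],[0,0,28.6]],[0,[28.5,-0.9,0],[0,0,30.5]]])

```text
t: 5.7
eef_pos: [0.5331, -0.0888, 0.0719]
ee_rot: [1.484, 2.768, 0.002]
force: [3.4, -0.7, 0.3]
opening: 0.0003
gripper_force: 1.3
```

```bash
python3 w.py; python3 - <<'E'
from m import *
f=optics.grab_frame("side");cv2.imwrite("pics/s2.png",f["color"])
g=optics.grab_frame("top")
im=np.hstack([cv2.resize(a,None,fx=3,fy=3,interpolation=cv2.INTER_CUBIC) for a in(f["color"][200:330,230:360],g["color"][160:290,265:395])])
cv2.imwrite("pics/b2.png",cv2.convertScaleAbs(im,alpha=1.6))
E
```

```text
t 5.70 [ 0.5331 -0.0888  0.0719] h 123.6 r 0.0536 ang -2.231 Ftool [-2.48  2.44 -0.28]
```

View pics/b2.png

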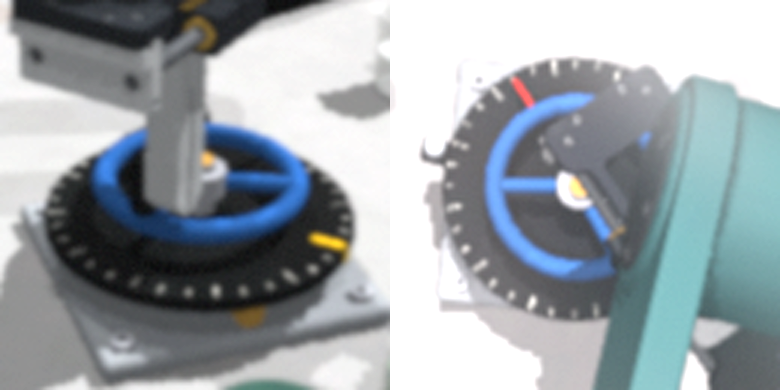

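The top half shows the pointer at about 0.52 rad, so the wheel has turned about 0.6 rad. I'll go on in 0.1 rad steps. The drive is compliant, about 2 N/mm.

Emit:
drive_tool(series=[[0,[1.3,-0.4,0],[0,0,1.4]],[0,[2.6,-0.7,0],[0,0,2.9]],[0,[3.9,-1.0,0],[0,0,4.3]],[0,[5.3,-1.3,0],[0,0,5.7]]])

```text
t: 6.3
eef_pos: [0.5284, -0.0855, 0.0715]
ee_rot: [1.621, 2.691, -0.0]
force: [2.0, -2.1, 0.7]
opening: 0.0006
gripper_force: 1.2
```

```bash
python3 w.py
```

```text
t 6.30 [ 0.5284 -0.0855  0.0715] h 117.9 r 0.0542 ang -2.338 Ftool [-2.83  0.79 -0.71]
```

Emit:
drive_tool(series=[[0,[1.3,-0.4,0],[0,0,1.4]],[0,[2.6,-0.7,0],[0,0,2.9]],[0,[3.9,-1.0,0],[0,0,4.3]]])

```text
t: 6.68
eef_pos: [0.5257, -0.0825, 0.0715]
ee_rot: [1.721, 2.628, -0.0]
force: [2.7, -1.6, 0.9]
opening: 0.0004
gripper_force: 1.2
```

```bash
python3 w.py
```

```text
t 6.67 [ 0.5257 -0.0825  0.0715] h 113.6 r 0.0540 ang -2.413 Ftool [-2.54  1.8  -0.86]
```

Emit:
drive_tool(series=[[0,[1.3,-0.4,0],[0,0,1.4]],[0,[2.6,-0.7,0],[0,0,2.9]],[0,[3.9,-1.0,0],[0,0,4.3]]])

```text
t: 7.05
eef_pos: [0.5232, -0.0793, 0.0715]
ee_rot: [1.818, 2.562, -0.0]
force: [2.9, -1.3, 1.1]
opening: 0.0005
gripper_force: 1.2
```

```bash
python3 w.py
```

```text
t 7.05 [ 0.5232 -0.0793  0.0715] h 109.3 r 0.0539 ang -2.488 Ftool [-2.21  2.3  -1.1 ]
```

Emit:
drive_tool(series=[[0,[1.3,-0.4,0],[0,0,1.4]],[0,[2.6,-0.7,0],[0,0,2.9]]])

```text
t: 7.3
eef_pos: [0.5217, -0.0771, 0.0714]
ee_rot: [1.883, 2.515, -0.0]
force: [2.0, -1.5, 0.7]
opening: 0.0001
gripper_force: 1.2
```

```bash
python3 w.py
```

```text
t 7.30 [ 0.5217 -0.0771  0.0714] h 106.4 r 0.0539 ang -2.538 Ftool [-2.    1.47 -0.67]
```

Emit:
drive_tool(series=[[0,[1.3,-0.4,0],[0,0,1.4]],[0,[2.6,-0.7,0],[0,0,2.9]],[0,[3.9,-1.0,0],[0,0,4.3]]])

```text
t: 7.68
eef_pos: [0.5196, -0.0736, 0.0714]
ee_rot: [1.975, 2.443, -0.0]
force: [2.8, -2.1, 1.5]
opening: 0.0009
gripper_force: 1.2
```

```bash
python3 w.py
```

```text
t 7.67 [ 0.5196 -0.0736  0.0714] h 102.1 r 0.0537 ang -2.612 Ftool [-2.68  2.31 -1.53]
```

Emit:
drive_tool(series=[[0,[1.3,-0.4,0],[0,0,1.4]],[0,[2.6,-0.7,0],[0,0,2.9]],[0,[3.9,-1.0,0],[0,0,4.3]]])

```text
t: 8.05
eef_pos: [0.5178, -0.07, 0.0714]
ee_rot: [-2.066, -2.367, 0.0]
force: [2.4, -0.8, 0.5]
opening: 0.0005
gripper_force: 1.2
```

```bash
python3 w.py
```

```text
t 8.05 [ 0.5178 -0.07    0.0714] h 97.8 r 0.0536 ang -2.688 Ftool [-1.08  2.31 -0.47]
```

Emit:
drive_tool(series=[[0,[1.3,-0.4,0],[0,0,1.4]],[0,[2.6,-0.7,0],[0,0,2.9]],[0,[3.9,-1.0,0],[0,0,4.3]]])

```text
t: 8.43
eef_pos: [0.5163, -0.0663, 0.0714]
ee_rot: [-2.153, -2.288, 0.0]
force: [1.9, -1.8, 0.3]
opening: 0.0008
gripper_force: 1.2
```

```bash
python3 w.py
```

```text
t 8.43 [ 0.5163 -0.0663  0.0714] h 93.5 r 0.0535 ang -2.763 Ftool [-1.93  1.76 -0.32]
```

Emit:
drive_tool(series=[[0,[1.3,-0.4,0],[0,0,1.4]],[0,[2.6,-0.7,0],[0,0,2.9]],[0,[3.9,-1.0,0],[0,0,4.3]]])

```text
t: 8.8
eef_pos: [0.5152, -0.0637, 0.0715]
ee_rot: [2.236, 2.204, -0.003]
force: [2.8, -6.3, -0.6]
opening: 0.0007
gripper_force: 3.4
```

```bash
python3 w.py
```

```text
t 8.80 [ 0.5152 -0.0637  0.0715] h 89.2 r 0.0536 ang -2.816 Ftool [-6.25  2.89  0.65]
```

Emit:
drive_tool(series=[[0,[0.8,0,0],[0,0,0]],[0,[1.6,0,0],[0,0,0]],[0,[1.6,0,0],[0,0,0]]])

```text
t: 9.18
eef_pos: [0.5152, -0.0636, 0.0715]
ee_rot: [2.234, 2.203, -0.006]
force: [1.2, -7.8, -1.5]
opening: 0.0005
gripper_force: 4.4
```

```bash
python3 w.py
```

```text
t 9.18 [ 0.5152 -0.0636  0.0715] h 89.2 r 0.0536 ang -2.816 Ftool [-7.77  1.26  1.56]
```

Emit:
drive_tool(series=[[0,[0.6,0,0],[0,0,0]],[0,[1.2,0,0],[0,0,0]],[0,[1.2,0,0],[0,0,0]],[0,[1.2,0,0],[0,0,0]],[0,[1.2,0,0],[0,0,0]],[0,[1.2,0,0],[0,0,0]],[0,[1.2,0,0],[0,0,0]],[0,[1.2,0,0],[0,0,0]]])

```text
t: 10.18
eef_pos: [0.5152, -0.0636, 0.0715]
ee_rot: [2.234, 2.201, -0.008]
force: [3.0, -10.8, -0.9]
opening: 0.0005
gripper_force: 5.6
```

```bash
python3 w.py
```

```text
t 10.18 [ 0.5152 -0.0636  0.0715] h 89.1 r 0.0536 ang -2.817 Ftool [-10.76   3.21   0.99]
```

Emit:
drive_tool(series=[[0,[-3,0,0],[0,0,0]],[0,[-8,0,0],[0,0,0]],[0,[-15,0,0],[0,0,0]],[0,[-20,0,0],[0,0,0]],[0,[-20,0,-20],[0,0,0]],[0,[-20,0,-60],[0,0,0]],[0,[-20,0,-95],[0,0,0]],[0,[-40,0,-110],[0,0,0]],[0,[-80,30,-110],[0,0,0]],[0,[-120,70,-110],[0,0,0]],[0,[-150,100,-110],[0,0,0]],[0,[-150,100,-110],[0,0,0]]])

```text
t: 11.68
eef_pos: [0.6131, -0.2142, 0.1777]
ee_rot: [-2.236, -2.2, 0.004]
force: [0.4, 0.1, -0.9]
opening: 0.0004
gripper_force: 0.0
```

```bash
python3 w.py; python3 - <<'E'
from m import *
g=optics.grab_frame("top"); f=optics.grab_frame("side")
cv2.imwrite("pics/top3.png",g["color"])
im=np.hstack([cv2.resize(a,None,fx=3,fy=3,interpolation=cv2.INTER_CUBIC) for a in(f["color"][200:330,230:360],g["color"][160:290,265:395])])
cv2.imwrite("pics/b3.png",cv2.convertScaleAbs(im,alpha=1.6))
E
```

```text
t 11.68 [ 0.6131 -0.2142  0.1777] h 89.1 r 0.1742 ang -1.297 Ftool [0.13 0.42 0.91]
```

View pics/b3.png

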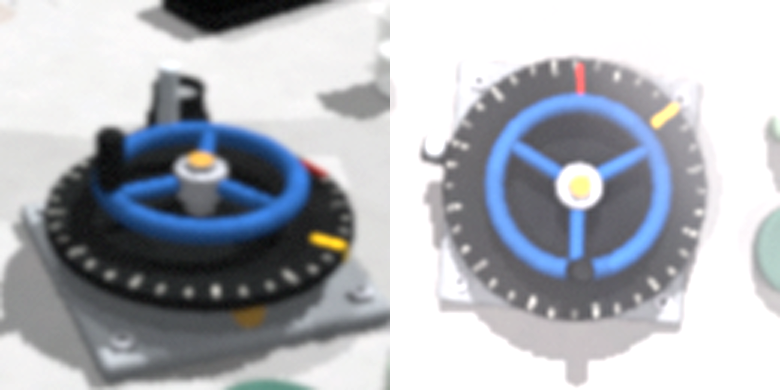

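The top half shows the seated wheel with its pointer near 0 rad, ending at about (580,66) in the crop. The zero line is at (665,115) and the post at (433,150). Now I'll measure the angles.

```bash
cat > ang.py <<'E'
from m import *
def meas():
    f=optics.grab_frame("top"); M=masks(f); box=(265,160,395,290)
    hull=cv2.convexHull(pts(M["blue"],box).astype(np.float32)); (ex,ey),_,_=cv2.fitEllipse(hull)
    c=ray(f,[[ex,ey]],.058)[0]
    out={}
    for n,z in(("red",.044),("yel",.040)):
        p=pts(M[n],box); P=ray(f,p,z)-c; r=np.hypot(P[:,0],P[:,1]); k=(r>.055)&(r<.1); P=P[k]; r=r[k]
        if n=="red": P=P[r>r.max()-.008]
        m=P.mean(0); out[n]=m; print(n,len(P),m[:2].round(4),"r %.4f ang %.4f"%(np.hypot(*m[:2]),np.arctan2(m[1],m[0])))
    print("C",c)
    a=lambda v:np.arctan2(v[1],v[0])
    print("to go",a(out["red"])-a(out["yel"]), "post ang",a(out["yel"])+2.2)
meas()
E
python3 ang.py
```

```text
red 9 [ 0.0728 -0.0045] r 0.0730 ang -0.0610
yel 6 [ 0.044  -0.0551] r 0.0705 ang -0.8963
C [ 0.56564377 -0.04632859  0.058     ]
to go 0.8352748917417069 post ang 1.3036810831498147
```

Emit:
drive_tool(series=[[0,[10,0,0],[0,0,-5]],[0,[35,0,0],[0,0,-14]],[0,[75,-1,0],[0,0,-24]],[0,[115,-2,0],[0,0,-34]],[0,[155,-3,0],[0,0,-44]],[0,[195,-3,0],[0,0,-54]],[0,[225,-4,0],[0,0,-64]],[0,[245,-4,0],[0,0,-72]],[0,[250,-4,0],[0,0,-76]],[0,[250,-4,0],[0,0,-76]]])

```text
t: 13.08
eef_pos: [0.6114, 0.0402, 0.1822]
ee_rot: [0.401, 3.115, 0.0]
force: [0.9, 0.1, -0.6]
opening: 0.0008
gripper_force: 0.0
```

Emit:
drive_tool(series=[[0,[0,0,15],[0,0,0]],[0,[0,0,45],[0,0,0]],[0,[0,0,70],[0,0,0]],[0,[0,0,80],[0,0,0]],[0,[0,0,80],[0,0,0]]])

```text
t: 13.7
eef_pos: [0.6117, 0.0388, 0.1003]
ee_rot: [-0.403, -3.113, 0.0]
force: [0.6, -0.3, 0.1]
opening: 0.0005
gripper_force: 0.0
```

```bash
python3 w.py; python3 - <<'E'
from m import *
f=optics.grab_frame("side");s=arm.get_state()
print(proj(f,[s["eef_pos"],[.5898,.0423,.081]]))
g=optics.grab_frame("top")
im=np.hstack([cv2.resize(a,None,fx=3,fy=3,interpolation=cv2.INTER_CUBIC) for a in(f["color"][180:310,230:360],g["color"][160:290,235:365])])
cv2.imwrite("pics/b4.png",cv2.convertScaleAbs(im,alpha=1.6))
E
```

```text
t 13.70 [0.6117 0.0388 0.1003] h 165.2 r 0.0968 ang 1.079 Ftool [-0.64 -0.13 -0.13]
[[297.10908806 209.52393359]
 [284.33724142 221.5784469 ]]
```

View pics/b4.png

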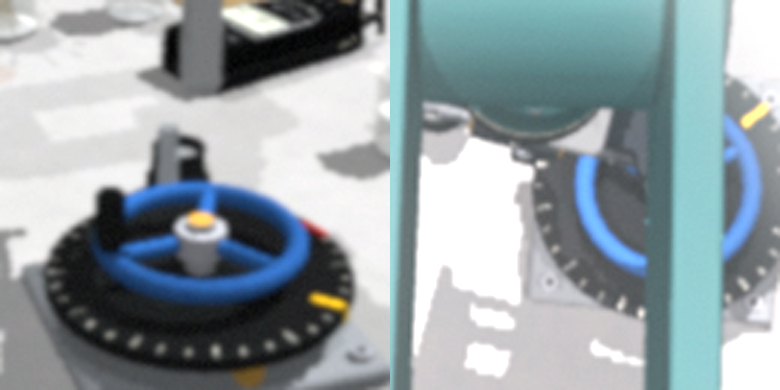

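The post's top is at crop (167,130), which is px (286,223), and matches the estimate. The fingers stand clear behind it. I'll descend and push.

Emit:
drive_tool(series=[[0,[-3,0,5],[0,0,0]],[0,[-3,0,20],[0,0,0]],[0,[-3,0,34],[0,0,0]],[0,[-3,0,42],[0,0,0]],[0,[-3,0,42],[0,0,0]],[0,[0,1,42],[0,0,0]],[0,[3,2,42],[0,0,0]],[0,[6,2,42],[0,0,0]],[0,[8,2,42],[0,0,0]]])

```text
t: 14.92
eef_pos: [0.6058, 0.0434, 0.0602]
ee_rot: [0.402, 3.114, 0.001]
force: [0.7, 0.6, 0.0]
opening: 0.0004
gripper_force: 0.7
```

```bash
python3 w.py
```

```text
t 14.93 [0.6058 0.0434 0.0602] h 165.3 r 0.0983 ang 1.154 Ftool [-0.51  0.71 -0.01]
```

```bash
python3 - <<'E'
from numpy import *
for d in arange(0.05,.85,.05):print([round(14-14*cos(d)+95*sin(d),1),round(-95+14*sin(d)+95*cos(d)-min(4,d*20),1),round(-degrees(d),1)],end=' ')
E
```

```text
Traceback (most recent call last):
TypeError: 'numpy.float64' object cannot be interpreted as an integer
```

```bash
python3 - <<'E'
from numpy import *
for d in arange(0.05,.85,.05):print([round(14-14*cos(d)+95*sin(d),1),round(-95+14*sin(d)+95*cos(d)-minimum(4,d*20),1),round(-degrees(d),1)],end=' ')
E
```

```text
[np.float64(4.8), np.float64(-0.4), np.float64(-2.9)] [np.float64(9.6), np.float64(-1.1), np.float64(-5.7)] [np.float64(14.4), np.float64(-2.0), np.float64(-8.6)] [np.float64(19.2), np.float64(-3.1), np.float64(-11.5)] [np.float64(23.9), np.float64(-3.5), np.float64(-14.3)] [np.float64(28.7), np.float64(-4.1), np.float64(-17.2)] [np.float64(33.4), np.float64(-5.0), np.float64(-20.1)] [np.float64(38.1), np.float64(-6.0), np.float64(-22.9)] [np.float64(42.7), np.float64(-7.4), np.float64(-25.8)] [np.float64(47.3), np.float64(-8.9), np.float64(-28.6)] [np.float64(51.7), np.float64(-10.7), np.float64(-31.5)] [np.float64(56.1), np.float64(-12.7), np.float64(-34.4)] [np.float64(60.3), np.float64(-14.9), np.float64(-37.2)] [np.float64(64.5), np.float64(-17.3), np.float64(-40.1)] [np.float64(68.5), np.float64(-19.9), np.float64(-43.0)] [np.float64(72.4), np.float64(-22.8), np.float64(-45.8)]
```

Emit:
drive_tool(series=[[0,[2.5,-0.2,0],[0,0,-1.5]],[0,[6,-0.7,0],[0,0,-3.6]],[0,[9.6,-1.1,0],[0,0,-5.7]],[0,[14.4,-2.0,0],[0,0,-8.6]],[0,[19.2,-3.1,0],[0,0,-11.5]],[0,[23.9,-3.5,0],[0,0,-14.3]],[0,[28.7,-4.1,0],[0,0,-17.2]],[0,[33.4,-5.0,0],[0,0,-20.1]],[0,[38.1,-6.0,0],[0,0,-22.9]],[0,[42.7,-7.4,0],[0,0,-25.8]],[0,[45.0,-8.1,0],[0,0,-27.2]],[0,[47.3,-8.9,0],[0,0,-28.6]]])

```text
t: 16.42
eef_pos: [0.557, 0.0462, 0.0594]
ee_rot: [0.381, -3.118, 0.001]
force: [0.8, -0.1, 0.7]
opening: 0.0006
gripper_force: 0.7
```

```bash
python3 w.py; sed -i 's/(18,120,90),(34,255,255)/(15,80,80),(36,255,255)/' m.py; python3 ang.py; python3 - <<'E'
from m import *
f=optics.grab_frame("side")
g=optics.grab_frame("top")
im=np.hstack([cv2.resize(a,None,fx=3,fy=3,interpolation=cv2.INTER_CUBIC) for a in(f["color"][180:310,230:360],g["color"][160:290,265:395])])
cv2.imwrite("pics/b5.png",cv2.convertScaleAbs(im,alpha=1.6))
E
```

```text
t 16.43 [0.557  0.0462 0.0594] h -166.1 r 0.0931 ang 1.667 Ftool [-0.78 -0.27 -0.68]Traceback (most recent call last):
  File "ang.py", line 14, in <module>
    meas()
    ~~~~^^
  File "ang.py", line 8, in meas
    p=pts(M[n],box); P=ray(f,p,z)-c; r=np.hypot(P[:,0],P[:,1]); k=(r>.055)&(r<.1); P=P[k]; r=r[k]
                       ~~~^^^^^^^
  File "h.py", line 5, in ray
    u=cv2.undistortPoints(np.array(px,float).reshape(-1,1,2),np.array(K),d).reshape(-1,2)
      ~~~~~~~~~~~~~~~~~~~^^^^^^^^^^^^^^^^^^^^^^^^^^^^^^^^^^^^^^^^^^^^^^^^^^
cv2.error: OpenCV(4.12.0) /io/opencv/modules/calib3d/src/undistort.dispatch.cpp:347: error: (-215:Assertion failed) CV_IS_MAT(_src) && CV_IS_MAT(_dst) && (_src->rows == 1 || _src->cols == 1) && (_dst->rows == 1 || _dst->cols == 1) && _src->cols + _src->rows - 1 == _dst->rows + _dst->cols - 1 && (CV_MAT_TYPE(_src->type) == CV_32FC2 || CV_MAT_TYPE(_src->type) == CV_64FC2) && (CV_MAT_TYPE(_dst->type) == CV_32FC2 || CV_MAT_TYPE(_dst->type) == CV_64FC2) in function 'cvUndistortPointsInternal'
```

View pics/b5.png

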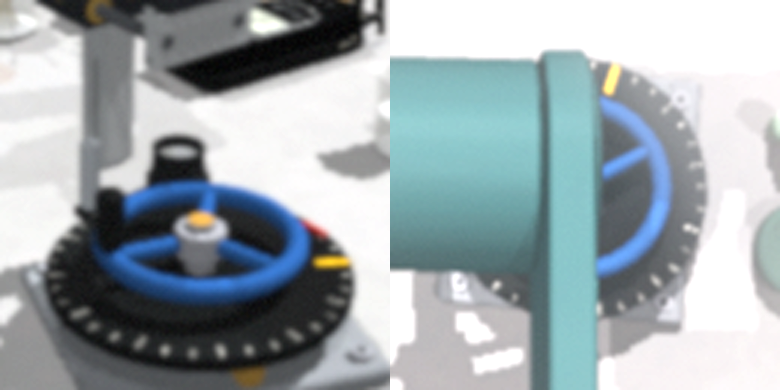

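The zero line has advanced to crop (612,78) in the top half. The pointer is hidden there by the arm but unchanged in the side view. I'll measure the line's angle.

Emit:
drive_tool(series=[[0,[2.3,0.3,0],[0,0,-1.4]],[0,[4.6,0.6,0],[0,0,-2.9]],[0,[7.0,0.8,0],[0,0,-4.3]],[0,[9.3,0.9,0],[0,0,-5.7]],[0,[11.6,1.0,0],[0,0,-7.2]],[0,[13.9,1.1,0],[0,0,-8.6]],[0,[16.2,1.0,0],[0,0,-10]],[0,[18.6,0.9,0],[0,0,-11.5]],[0,[18.6,0.9,0],[0,0,-11.5]]])

```text
t: 17.8
eef_pos: [0.5386, 0.0427, 0.0596]
ee_rot: [0.69, -3.064, 0.0]
force: [-0.1, 0.6, 0.5]
opening: 0.0006
gripper_force: 0.2
```

```bash
python3 w.py;python3 y.py
```

```text
t 17.80 [0.5386 0.0427 0.0596] h -154.6 r 0.0934 ang 1.869 Ftool [-0.14  0.61 -0.51]
yel 37 [ 0.0731 -0.0124] r 0.0741 ang -0.1677
red 19 [ 0.0697 -0.0047] r 0.0698 ang -0.0672
```

Emit:
drive_tool(series=[[0,[2.3,0.3,0],[0,0,-1.4]],[0,[4.6,0.6,0],[0,0,-2.9]],[0,[7.0,0.8,0],[0,0,-4.3]],[0,[9.3,0.9,0],[0,0,-5.7]],[0,[9.3,0.9,0],[0,0,-5.7]],[0,[9.3,0.9,0],[0,0,-5.7]]])

```text
t: 18.6
eef_pos: [0.5298, 0.0397, 0.0594]
ee_rot: [0.841, -3.026, -0.0]
force: [0.1, 0.3, -0.8]
opening: 0.0005
gripper_force: 0.1
```

```bash
python3 w.py;python3 y.py
```

```text
t 18.60 [0.5298 0.0397 0.0594] h -148.9 r 0.0935 ang 1.969 Ftool [-0.25  0.2   0.83]
yel 15 [ 0.0768 -0.0039] r 0.0769 ang -0.0509
red 20 [ 0.0693 -0.0048] r 0.0694 ang -0.0693
```

Emit:
drive_tool(series=[[0,[-2,0,0],[0,0,0]],[0,[-6,0,0],[0,0,0]],[0,[-12,0,0],[0,0,0]],[0,[-16,0,0],[0,0,0]],[0,[-16,0,-15],[0,0,0]],[0,[-16,0,-50],[0,0,0]],[0,[-16,0,-95],[0,0,0]],[0,[-16,40,-120],[0,0,0]],[0,[-16,90,-120],[0,0,0]],[0,[-16,140,-120],[0,0,0]],[0,[-16,160,-120],[0,0,0]],[0,[-16,160,-120],[0,0,0]]])

```text
t: 20.15
eef_pos: [0.4609, 0.186, 0.1808]
ee_rot: [-0.845, 3.024, -0.0]
force: [0.3, -0.1, 0.7]
opening: 0.0005
gripper_force: 0.0
```

```bash
python3 w.py;python3 y.py; python3 - <<'E'
from m import *
f=optics.grab_frame("side")
g=optics.grab_frame("top")
im=np.hstack([cv2.resize(a,None,fx=5,fy=5,interpolation=cv2.INTER_CUBIC) for a in(f["color"][200:310,270:350],g["color"][165:275,290:370])])
cv2.imwrite("pics/b6.png",cv2.convertScaleAbs(im,alpha=1.6))
E
```

```text
t 20.15 [0.4609 0.186  0.1808] h -148.8 r 0.2551 ang 1.995 Ftool [-0.19 -0.21 -0.73]
yel 14 [ 0.0777 -0.0041] r 0.0778 ang -0.0522
red 20 [ 0.0693 -0.0048] r 0.0694 ang -0.0693
```

View pics/b6.png

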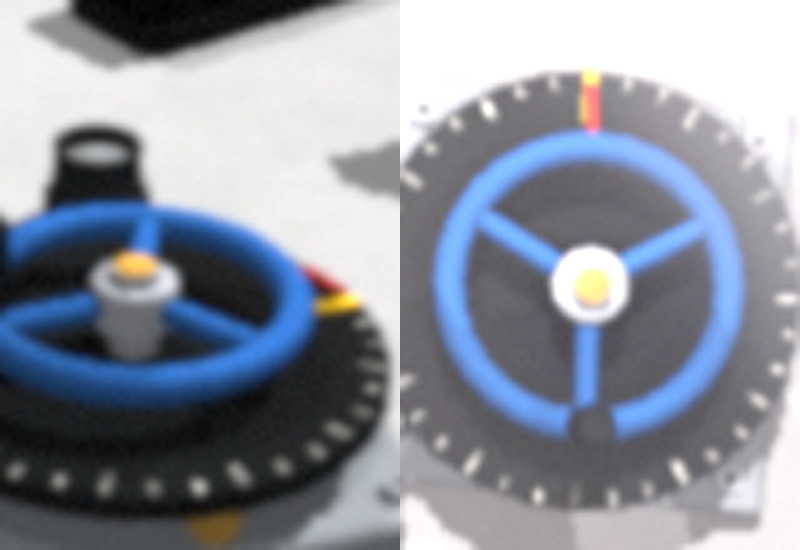

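The top half shows the zero line's end at crop (591,77), directly under the pointer at (593,100). That is less than 1.5 mm off, and the arm is clear. I'll hand in.

```bash
python3 -c "
from plant import job;print(job.close_job())"
```

```text
the job is handed in; nothing more can be done
None
```

The job is handed in: I seated the wheel and held it there at about 10 N for over half a second, then set the zero line under the pointer, about 1.5 mm or less off in the last top view; loupe, tin and vial were not touched.

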